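# Fit a keyed roller to the coil winder's drive hub

## Task

Lift the yellow guard off the drive hub by its black tab and hang it astride the aluminium rail, between the posts, and let go of it. Then take the rubber roller out of its blue stand by its square stub, push its keyed shaft down into the hub, turning it until the key slips into the keyway, and keep pushing against the ejector spring until the shaft is fully home with the red flange down on the hub. Finish while still gripping the roller and holding it pressed fully home, and leave the white spray can, the copper coil and the orange jar where they are.

Things in the scene. Friction and masses are not known exactly. Their poses are not given: they have to be found in the camera images.
- guard: Loose yellow sheet saddle (0.16 kg), an upside-down U, at first standing over the hub, feet on the drive arm. Origin midway between the undersides of its feet, z up. Legs 66 mm high, 4 mm thick, 36 mm wide (along x) at y = +-33 mm: 62 mm wide inside, open along x. Web 4 mm thick, underside at z = 66 mm. Hung, its x axis lies along the rail.
- guard_tab (a point): Centre of the black grasping tab on top of the guard's web, 86 mm above the guard's origin: 12 mm thick in y, 30 mm long in x, 32 mm high (z = 70 to 102 mm in the guard's frame). Axes as the guard's.
- rail: Fixed aluminium square-edged bar, 240 mm long along its x axis, 24 mm wide (y), 20 mm high, its flat top at z = 130 mm, on a post 20 mm thick (x) at each end (x = +-110 mm). Origin on the work surface below the bar's middle. It may stand to the robot's left or right.
- roller: Loose roller, about 0.42 kg, at first upright in the stand, flange on the stand's top. Origin at the middle of its shaft's lower tip, z up. Shaft 20 mm in diameter, 45 mm long, chamfered tip; red flange 90 mm in diameter, z = 45 to 51 mm; black roll 64 mm in diameter up to 83 mm; aluminium disc to 85 mm. White stripes on disc, flange and roll mark its +x side, where the key is.
- roller_key (a point): Middle of the key's lower end face, at x = 12.5 mm, z = 12 mm in the roller's frame. Brass key on the shaft's +x side, 6 mm wide, out to radius 15 mm, from z = 12 to 34 mm (the lowest 12 mm of the shaft are plain). Hidden inside the stand at first. Axes as the roller's.
- roller_stub (a point): Centre of the square steel grasping stub on top of the roller, 105 mm above the roller's origin: 16 x 16 mm with sides along the roller's x and y, 40 mm high (z = 85 to 125 mm in the roller's frame).
- stand: Fixed blue block 85 x 85 x 58 mm with a vertical through hole 37 mm in diameter that holds the roller; origin under its centre on the work surface. It may stand to the robot's left or right.
- hub: Fixed dark steel hub, 52 mm in diameter, 60 mm high. Origin at the centre of its underside, 45 mm above the work surface, z up. With the roller fully home (flange on the hub, key in the keyway) the roller's origin is at z = 15 mm in the hub's frame and their x axes point the same way, with about +-0.1 rad of play.
- hub_mouth (a point): Centre of the hub's bore at its top face, 60 mm above the hub's origin. Bore 22 mm in diameter; keyway on the hub's +x side 8.4 mm wide, out to radius 17 mm, over the full height, marked by a white stripe on the hub's top and side. Axes as the hub's.
- ejector (a joint): Travel (m) of the spring-loaded brass ejector pin in the hub's bore: 0 up (its top 25 mm below the hub's top face), about 0.020 when the shaft is fully home. Spring 300 N/m with 6 N preload: about 12 N when home, so the roller rises again unless it is held down.
- drive_arm: Fixed cream casting with a steel arm on top that carries the hub; flat top at z = 45 mm, 90 mm wide (y). Origin on the work surface below the hub's axis; it reaches from x = -75 mm to x = +185 mm, with a bolt head 12 mm high at x = 140 mm.
- spray_can: Bystander: white spray can, 60 mm in diameter, 170 mm high, origin under its centre.
- coil: Bystander: copper-wound ring lying flat, about 95 mm in diameter, 28 mm high, origin under its centre.
- jar: Bystander: small orange jar with a white lid, 52 mm in diameter, 55 mm high, origin under its centre.

How it is judged (in metres and radians):
On the way, in this order (a step that is already met when the one before it is completed fails the run):
1. the guard hangs astride the rail, let go (z of guard in the frame of rail between 0.058 and 0.072 m and y of guard in the frame of rail between -0.02 and 0.02 m and x of guard in the frame of rail between -0.09 and 0.09 m and angle between guard's own z axis and vertical below 0.15 rad and angle between the x axis of guard and the x axis of rail, either way round below 0.35 rad and contact force between guard and rail above 0.5 N and contact force between guard and the fingers below 0.1 N and linear speed of guard below 0.05 m/s), for 0.2 s.
2. the roller's shaft is keyed into the hub and fully home (z of roller in the frame of hub below 0.018 m and horizontal distance between roller and hub below 0.003 m and angle between roller's own z axis and vertical below 0.06 rad and angle between the x axis of roller and the x axis of hub, either way round below 0.2 rad and value of joint ejector above 0.016 m), for 0.2 s.
At the end, for the whole second after the job is handed in: Guard astride the rail, untouched: web on the bar, within 20 mm of its centre line, 90 mm of its middle, 0.15 rad tilt, 0.35 rad turn. Roller in the hub within 3 mm of home and of the axis, tilt under 0.06 rad, ejector over 16 mm down, pressing with over 6 N, still, fingers on it (all of step 1 and all of step 2 and contact force between roller and hub above 6 N and contact force between roller and the fingers above 2 N and linear speed of roller below 0.02 m/s and contact force between roller and stand below 0.1 N); the arm keeps its last pose, push and grip.
It fails at once if the spray can is moved more than 30 mm (distance of spray_can from where it was at the start of the episode above 0.03 m).
It fails at once if the coil is moved more than 30 mm (distance of coil from where it was at the start of the episode above 0.03 m).
It fails at once if the jar is moved more than 30 mm (distance of jar from where it was at the start of the episode above 0.03 m).
It also fails if it takes over 51 s, if anything falls off the work surface, if the arm or the gripper's body presses on something with over 40 N, if the wrist force passes 120 N, or if a joint passes its speed limit or range.

## Robot

A 6-joint arm with a two-finger parallel gripper is mounted at the origin on the work surface. World frame = base frame: x ahead of the robot, y to its left, z up, the work surface at z = 0. Lengths are in m, angles in degrees, forces in N, time in s.
With the tool pointing down it reaches from about 0.35 to 0.875 m from the base axis. Payload 4.2 kg.
Tool frame: the origin (TCP) lies midway between the tips of the shut fingers; the grasp point (between the pads) lies 19 mm behind it; z points along the fingers, y is the line along which they close (so a half turn about z gives the same grasp; the last joint's range is limited). The gripper opens to 87 mm and grips with 3 to 60 N. Pads are 19 mm wide; open, the fingers measure 117 mm over their backs; the gripper's body (75 mm by 190 mm) begins 51 mm behind the grasp point.
Start: joints at [83.858, 22.042, 0.453, 0, -68.411, -14.817], TCP at [0.224, 0.584, 0.223] pointing down, gripper open.
Joint ranges: [-179.83, 179.83], [-69.29, 118.12], [-61.27, 80.66], [-181.25, 117.63], [-171.15, -9.14], [-177.46, 177.46]. Speed limits (degrees/s): [159.86, 159.86, 180, 180, 180, 180].

## Interface

Orientations are given as a 3x3 rotation matrix whose columns are the frame's x, y, z axes.
In Python, from station import r, eyes gives the robot as it stands (r), with the cameras (eyes).
- The arm moves only by the tool inch_along, called after "Emit:" by a JSON object that holds its "method" and its "body". Schema: {"type":"object","properties":{"segments":{"type":"array","items":{"type":"object","properties":{"jaw":{"type":"number"},"x":{"type":"number"},"y":{"type":"number"},"z":{"type":"number"},"rx":{"type":"number"},"ry":{"type":"number"},"rz":{"type":"number"}},"additionalProperties":false,"required":["jaw"]},"minItems":1,"maxItems":8},"only":{"type":"string"},"quiet":{"type":"boolean"},"lines":{"type":"string"}},"required":["segments"],"additionalProperties":false}. segments is a list of rows, 1 to 8 of them, each an object with the fields jaw (the opening from 0.0 (shut) to 1.0 (fully open)), x, y, z (the shift in m), rx, ry, rz (a rotation vector in degrees); a field left out counts as zero (the opening has to be given); each row is the pose to reach, as a shift and turn from the pose commanded when the call began, along the tool's axes at that moment; what a row does not reach only later rows make up. A row lasts 1/10 s, in which the tool goes at most 0.05 m and 8.59 degrees, less where a joint would pass 70% of its speed; a pose out of reach is approached as far as the arm can. The fingers move at their own pace and stop on an object; the grip force is fixed at half the most. Time passes only in rows, so rows that do not move let the fingers close. The tool returns the time, the measured TCP pose, the force, the opening and the grip force at its end. only (a regular expression) keeps the lines of the reply that match it, lines (a string "A,B") keeps lines A to B, and quiet returns only ok. Input that does not fit is refused with a message, and nothing moves.
- r.sense(): the state, without advancing time (a new reading comes with each control period).
- eyes.capture(name): name is "side" or "top" or "wrist"; returns a dict with "pixels" (480x640x3 uint8, red, green, blue), "z_map" (480x640 float32, m along the optical axis (not along the pixel's ray), 0 where there is no reading), "K" (3x3 intrinsics, pixels), "world_from_camera" (4x4, takes a point from camera to world coordinates). Camera axes: x right, y up, looking along -z (the intrinsics and any distortion apply to the point x, -y, -z); pixel columns grow to the right and rows downward; lengths in m; the calibration is good to about 2 mm. A picture is of the moment at which its call begins.
- r.finish_job(): hands the job in; it is judged then, once.
The state is a dict: "time_s": time; "joints": joint angles; "joint_velocities": joint speeds; "effort": joint torques, N m; "tcp_pos": TCP position; "ee_rot": TCP orientation; "wrist_force": force on the tool from outside, world axes, zero at the start; "moment": the same for the moment, N m; "gripper_width": opening from 0.0 (shut) to 1.0 (fully open); "gripper_force": force on a finger pad.
Only numpy, scipy, OpenCV 4.12 (cv2) and the standard library are available. Lean on these libraries where they do the work, as an engineer would, in place of code of your own. Each camera call takes 0.05 s, during which the arm holds its last target. There are 200 camera calls.

## Working session

There is one attempt and no reset: what is moved stays moved. The work goes in short steps, Python scripts to look and compute and a tool call to move; the robot and the scene stay as the last step left them, time stands still between calls to the robot, and variables do not carry over. Pictures are saved under pics/ and viewed, at most 10 in all, crops included, and the job is handed in when it is done.

```bash
ls; mkdir -p pics
```

Run:
```python
from station import r, eyes
import cv2,numpy as np
s=r.sense();print(s)
for n in("top","side"):
    c=eyes.capture(n);np.savez(f"pics/{n}0.npz",**c);cv2.imwrite(f"pics/{n}0.png",c["pixels"][:,:,::-1]);print(n,c["K"],c["world_from_camera"],(c["z_map"]>0).mean(),c.keys())
```

```text
pics
station.py
{'time_s': 0.0, 'joints': array([ 8.38583855e+01,  2.20900691e+01,  3.80752793e-01, -3.04765832e-02,
       -6.84126027e+01, -1.48173632e+01]), 'joint_velocities': array([-0.09965359, -0.06564405, -0.00322583, -0.04622775,  0.05866835,
       -0.10456885]), 'effort': array([-1.09177290e-03, -3.90674007e+01,  1.87410074e+01,  4.21977460e+00,
        1.09730315e-02, -1.95305438e-04]), 'tcp_pos': array([0.22331301, 0.58309282, 0.22146971]), 'ee_rot': array([[ 9.33766585e-01, -3.57881890e-01, -7.19417344e-04],
       [-3.57882607e-01, -9.33764309e-01, -2.06270968e-03],
       [ 6.64402015e-05,  2.18355633e-03, -9.99997614e-01]]), 'wrist_force': array([-0.34039151, -0.49274095, -0.05759484]), 'moment': array([-0.03632733, -0.00593665, -0.03038375]), 'gripper_force': 0.0, 'gripper_width': 0.9985331153560315}
top [[604.25402171   0.         323.2534735 ]
 [  0.         604.25402171 242.50479756]
 [  0.           0.           1.        ]] [[ 0.01217311  0.99533435 -0.09571491  0.44199476]
 [-0.99981402  0.01354779  0.01372555  0.01406312]
 [ 0.01495824  0.09553002  0.99531415  1.34321165]
 [ 0.          0.          0.          1.        ]] 0.9959602864583333 dict_keys(['pixels', 'z_map', 'K', 'world_from_camera'])
side [[510.0207227    0.         311.24329771]
 [  0.         510.0207227  243.17721346]
 [  0.           0.           1.        ]] [[-0.71206179  0.51056658 -0.4819645   0.09436647]
 [-0.70209998 -0.51303418  0.49381328  0.47672651]
 [ 0.00486029  0.69001283  0.72378082  0.82902487]
 [ 0.          0.          0.          1.        ]] 0.995859375 dict_keys(['pixels', 'z_map', 'K', 'world_from_camera'])
```

View pics/top0.png

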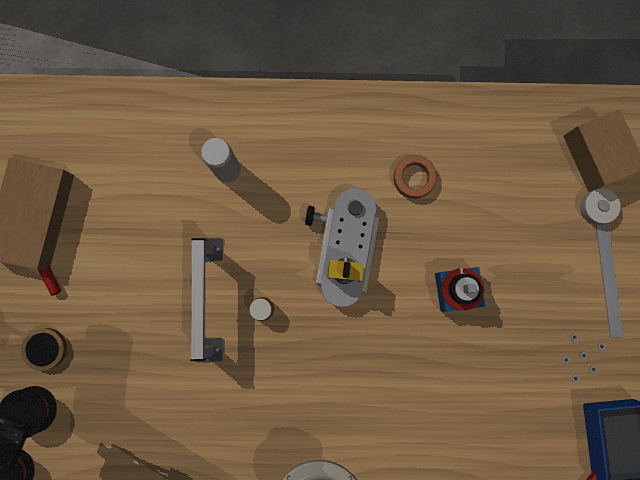

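View pics/side0.png

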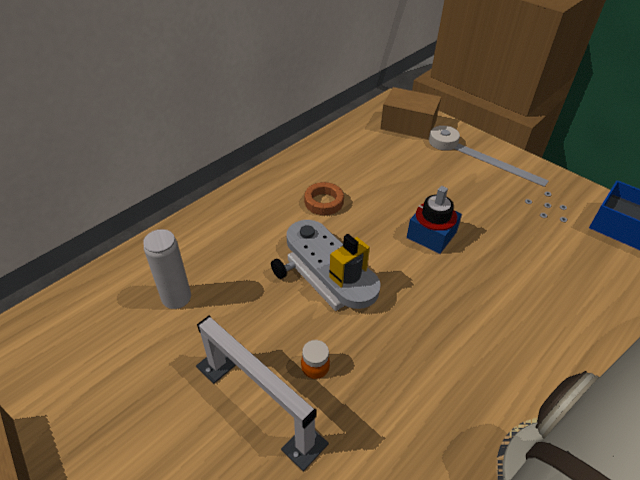

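The top view shows the guard at (346,269), the rail at columns 191–204 and rows 239–361, the roller in its stand at (465,289), the jar at (261,309), the can at (216,152) and the coil at (415,176). The side view agrees with this layout.

Create h.py:
```python
import numpy as np,cv2
from station import r, eyes
def cloud(c):
    z=c["z_map"];K=c["K"];v,u=np.mgrid[:480,:640]
    P=np.stack([(u-K[0,2])/K[0,0]*z,-(v-K[1,2])/K[1,1]*z,-z],-1)
    T=c["world_from_camera"];return P@T[:3,:3].T+T[:3,3]
def masks(c):
    h=cv2.cvtColor(c["pixels"],cv2.COLOR_RGB2HSV).astype(int);return h[...,0],h[...,1],h[...,2]
def rect(P):
    (x,y),(w,h),a=cv2.minAreaRect(P[:,:2].astype(np.float32)*1000)
    return "c(%.1f,%.1f) %.1fx%.1f a%.1f"%(x,y,w,h,a)
def axis(P):
    q=P[:,:2]-P[:,:2].mean(0);w,V=np.linalg.eigh(q.T@q);return np.degrees(np.arctan2(V[1,1],V[0,1]))
def plane(c,u,v,z):
    K=c["K"];T=c["world_from_camera"];d=T[:3,:3]@np.array([(u-K[0,2])/K[0,0],-(v-K[1,2])/K[1,1],-1.]);o=T[:3,3];return (o+d*((z-o[2])/d[2]))[:2]
```

Run:
```python
from h import *
for n in("top","side"):
    c=dict(np.load(f"pics/{n}0.npz"));P=cloud(c);H,S,V=masks(c);Z=P[...,2];X,Y=P[...,0],P[...,1]
    ok=c["z_map"]>0
    def rep(nm,m):
        m=m&ok;m=cv2.erode(m.astype(np.uint8),np.ones((1,1)))>0
        Q=P[m]
        if len(Q)>5: print(n,nm,len(Q),rect(Q),"ax%.1f"%axis(Q),"z",np.percentile(Q[:,2],[5,50,95]).round(4),"mean",Q.mean(0).round(4))
    rep("table",(abs(Z)<.01)&(abs(X-.5)<.2))
    ws=(X>.3)&(X<.75)&(abs(Y)<.4)
    near=lambda x,y,d:(np.hypot(X-x,Y-y)<d)
    y=(H>20)&(H<32)&(S>180)&ws
    rep("yellow",y&(Z>.10)); 
    g=P[y&(Z>.1)].mean(0);
    rep("tab",near(g[0],g[1],.04)&(Z>.13))
    rep("rail",ws&(Y>.15)&(Y<.33)&(Z>.122)&(Z<.138)&(X<.56))
    rep("arm",ws&near(g[0]+.05,g[1],.15)&(Z>.038)&(Z<.052))
    b=(H>105)&(H<125)&(S>150)&ws
    rep("stand",b&(Z>.05)&(Z<.066))
    s=P[b].mean(0)
    red=((H<6)|(H>174))&(S>150)&near(s[0],s[1],.07)
    rep("flange",red&(Z>.05))
    rep("stub",near(s[0],s[1],.06)&(Z>.115)); rep("disc",near(s[0],s[1],.06)&(Z>.09)&(Z<.106))
    rep("jar",ws&(Y>.05)&(Y<.17)&(X<.5)&(Z>.04)&(Z<.07)&near(.41,.1,.08))
    rep("can",(Z>.16)&near(.68,.2,.1))
im=np.load("pics/top0.npz")["pixels"][:,:,::-1]; im2=np.load("pics/side0.npz")["pixels"][:,:,::-1]
a=cv2.resize(im[170:320,290:510],None,fx=3.6,fy=3.6,interpolation=cv2.INTER_CUBIC)
cv2.imwrite("pics/crop1.png",a)
```

```text
top table 97011 c(500.0,0.6) 1444.3x400.0 a90.0 ax90.3 z [-0.0056 -0.0009  0.0039] mean [ 0.4902 -0.0288 -0.0009]
top yellow 479 c(504.9,-48.9) 68.8x35.9 a84.6 ax85.1 z [0.1098 0.114  0.1186] mean [ 0.5046 -0.0481  0.1143]
top tab 94 c(505.1,-49.5) 11.9x28.7 a84.9 ax174.3 z [0.1407 0.1455 0.1489] mean [ 0.5048 -0.0491  0.1453]
top rail 1487 c(440.6,247.3) 238.6x25.8 a1.5 ax-178.6 z [0.1244 0.1285 0.1325] mean [0.4385 0.2469 0.1285]
top arm 3720 c(559.8,-58.8) 246.0x154.4 a13.3 ax171.8 z [0.0397 0.0438 0.0482] mean [ 0.5661 -0.0571  0.0438]
top stand 155 c(470.5,-300.5) 83.5x85.1 a8.3 ax157.4 z [0.0524 0.0571 0.0607] mean [ 0.4671 -0.2918  0.057 ]
top flange 331 c(471.0,-277.3) 43.0x84.8 a86.4 ax-179.8 z [0.0584 0.0634 0.0677] mean [ 0.47   -0.2731  0.0633]
top stub 35 c(469.9,-293.3) 4.2x14.4 a90.0 ax-178.0 z [0.1166 0.1322 0.1389] mean [ 0.47   -0.2932  0.1297]
top disc 279 c(470.4,-281.2) 55.7x26.1 a0.3 ax-179.6 z [0.0919 0.0964 0.1013] mean [ 0.471  -0.2827  0.0964]
top jar 377 c(422.7,127.7) 42.2x44.6 a0.7 ax100.3 z [0.0493 0.0539 0.0581] mean [0.4229 0.1276 0.0538]
top can 625 c
[... 595 characters left out ...]
1  0.0445 0.0474] mean [ 0.5556 -0.0479  0.0444]
side stand 187 c(493.1,-186.9) 339.6x84.6 a70.9 ax64.8 z [0.051  0.0567 0.0601] mean [ 0.4576 -0.2678  0.0561]
side flange 275 c(468.0,-274.1) 82.9x41.3 a5.0 ax-172.3 z [0.0612 0.064  0.067 ] mean [ 0.4656 -0.2722  0.064 ]
side stub 25 c(469.4,-290.9) 14.5x3.1 a8.5 ax-172.3 z [0.1179 0.1289 0.1362] mean [ 0.4686 -0.2914  0.1277]
side disc 205 c(467.0,-280.8) 54.2x26.8 a20.8 ax-174.8 z [0.0917 0.0959 0.1002] mean [ 0.4674 -0.2801  0.0961]
side jar 573 c(421.8,128.7) 43.8x46.7 a44.6 ax130.9 z [0.0451 0.0546 0.057 ] mean [0.4197 0.1311 0.0537]
side can 652 c(732.2,214.6) 55.5x55.7 a45.9 ax162.3 z [0.1615 0.1695 0.1714] mean [0.7291 0.2159 0.1685]
```

View pics/crop1.png

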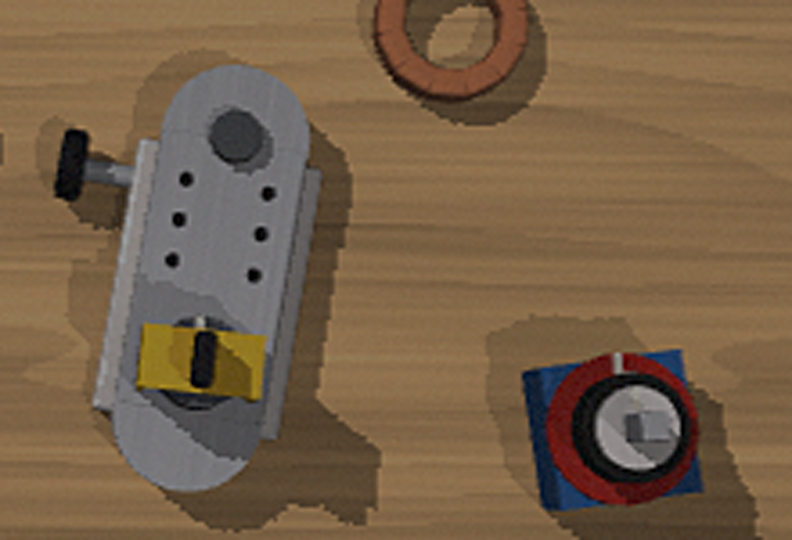

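The crop shows the guard tab at (203,360), the hub's white stripe just showing at (200,322), and the roller flange stripe at (618,362) with the flange centre at about (621,430). The roller's x axis is therefore near world +x. The guard's x axis is at about -5.3° and the rail's at +1.5°. Next I'll hover over the guard.

Add to h.py:
```python
from scipy.spatial.transform import Rotation as Ro
def goto(x,y,z,yaw):
    s=r.sense();R=s["ee_rot"];d=R.T@(np.array([x,y,z])-s["tcp_pos"])
    a=np.radians(yaw);T=np.array([[np.cos(a),np.sin(a),0],[np.sin(a),-np.cos(a),0],[0,0,-1]])
    v=Ro.from_matrix(R.T@T).as_rotvec(degrees=True)
    print("tcp",s["tcp_pos"].round(4),"t",round(float(s["time_s"]),2),"d",d.round(4),"rot",v.round(2),"yaw",np.degrees(np.arctan2(R[1,0],R[0,0])).round(2))
```

```bash
python3 -c "
from h import *
goto(.504,-.049,.2,-5.3)"
```

```text
tcp [0.2234 0.5832 0.2216] t 0.1 d [0.4883 0.4898 0.0226] rot [ 1.100e-01  1.000e-02 -1.567e+01] yaw -20.97
```

Emit:
{"method": "inch_along", "body": {"segments": [{"jaw":1, "x":0.488, "y":0.49, "z":0.02, "rz":-15.7}, {"jaw":1, "x":0.488, "y":0.49, "z":0.02, "rz":-15.7}, {"jaw":1, "x":0.488, "y":0.49, "z":0.02, "rz":-15.7}, {"jaw":1, "x":0.488, "y":0.49, "z":0.02, "rz":-15.7}, {"jaw":1, "x":0.488, "y":0.49, "z":0.02, "rz":-15.7}, {"jaw":1, "x":0.488, "y":0.49, "z":0.02, "rz":-15.7}, {"jaw":1, "x":0.488, "y":0.49, "z":0.02, "rz":-15.7}, {"jaw":1, "x":0.488, "y":0.49, "z":0.02, "rz":-15.7}]}}

```text
time_s: 0.9
tcp_pos: [0.3858, 0.2161, 0.2109]
ee_rot: [[0.996, -0.091, -0.0], [-0.091, -0.996, 0.0], [-0.0, -0.0, -1.0]]
wrist_force: [1.8, -0.6, 0.8]
gripper_width: 1.001
gripper_force: 0.0
```

```bash
python3 -c "
from h import *
goto(.504,-.049,.2,-5.3)"
```

```text
tcp [0.3858 0.2161 0.2109] t 0.9 d [0.1419 0.2532 0.0109] rot [-0.    0.01  0.08] yaw -5.22
```

Emit:
{"method": "inch_along", "body": {"segments": [{"jaw":1, "x":0.137, "y":0.24, "z":0.01}, {"jaw":1, "x":0.137, "y":0.24, "z":0.01}, {"jaw":1, "x":0.137, "y":0.24, "z":0.01}, {"jaw":1, "x":0.137, "y":0.24, "z":0.01}, {"jaw":1, "x":0.137, "y":0.24, "z":0.01}, {"jaw":1, "x":0.137, "y":0.24, "z":0.01}, {"jaw":1, "x":0.137, "y":0.24, "z":0.01}, {"jaw":1, "x":0.137, "y":0.24, "z":0.01}]}}

```text
time_s: 1.7
tcp_pos: [0.4997, -0.034, 0.2003]
ee_rot: [[0.996, -0.093, -0.001], [-0.093, -0.996, -0.0], [-0.001, 0.0, -1.0]]
wrist_force: [1.3, -0.5, -0.1]
gripper_width: 1.002
gripper_force: 0.0
```

Run:
```python
from h import *
goto(.504,-.049,.2,-5.3)
c=eyes.capture("wrist");cv2.imwrite("pics/w1.png",c["pixels"][:,:,::-1]);np.savez("pics/w1.npz",**c)
P=cloud(c);H,S,V=masks(c);X,Y,Z=np.moveaxis(P,-1,0);ok=c["z_map"]>0
y=ok&(H>20)&(H<32)&(S>180)&(Z>.105)&(abs(Y+.05)<.08);Q=P[y];print(rect(Q),axis(Q),Q.mean(0))
m=ok&(Z>.138)&(Z<.155)&(V<90)&(np.hypot(X-.504,Y+.049)<.035);Q=P[m];print(len(Q),rect(Q),axis(Q),Q.mean(0))
```

```text
tcp [ 0.4997 -0.034   0.2003] t 1.7 d [0.0057 0.0146 0.0003] rot [ 0.01  0.08 -0.06] yaw -5.36
c(506.1,-34.2) 100.3x45.4 a78.6 84.28769901143735 [ 0.50587967 -0.0465603   0.11601111]
834 c(504.6,-46.4) 12.0x30.3 a85.8 174.94233942107718 [ 0.5056649  -0.04653484  0.14515161]
```

View pics/w1.png

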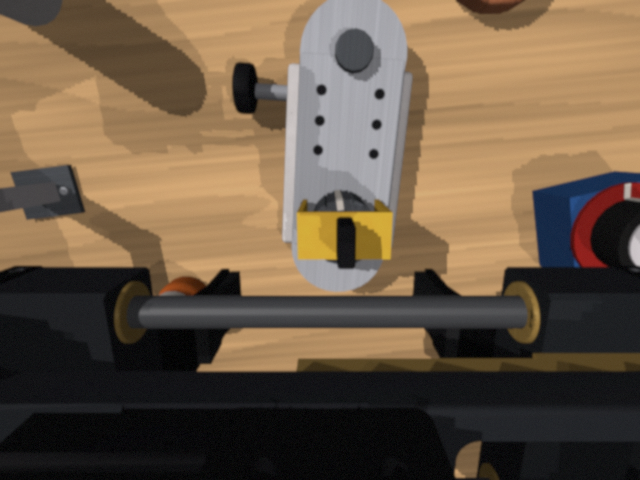

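The wrist view shows the tab at (346,243) and the hub stripe at (340,200). Averaging the views puts the tab at about (0.5045, -0.048). Next I'll descend on it.

```bash
python3 -c "
from h import *
goto(.5045,-.048,.121,-5.3)"
```

```text
tcp [ 0.4996 -0.0333  0.2006] t 1.75 d [0.0063 0.0142 0.0796] rot [-0.    0.05  0.02] yaw -5.28
```

Emit:
{"method": "inch_along", "body": {"segments": [{"jaw":1, "z":0.03}, {"jaw":1, "z":0.05}, {"jaw":1, "z":0.065}, {"jaw":1, "z":0.065}, {"jaw":1, "z":0.065}]}}

```text
time_s: 2.25
tcp_pos: [0.5002, -0.0325, 0.1365]
ee_rot: [[0.996, -0.09, 0.0], [-0.09, -0.996, -0.0], [0.0, 0.0, -1.0]]
wrist_force: [-0.6, -0.3, 0.3]
gripper_width: 1.004
gripper_force: 0.0
```

```bash
python3 -c "
from h import *
goto(.5045,-.048,.121,-5.3)"
```

```text
tcp [ 0.5002 -0.0325  0.1365] t 2.25 d [0.0057 0.015  0.0155] rot [ 0.01 -0.03  0.16] yaw -5.14
```

Emit:
{"method": "inch_along", "body": {"segments": [{"jaw":1, "x":0.0057, "y":0.015}, {"jaw":1, "x":0.0057, "y":0.015, "z":0.0155}, {"jaw":1, "x":0.0057, "y":0.015, "z":0.0155}, {"jaw":0, "x":0.0057, "y":0.015, "z":0.0155}, {"jaw":0, "x":0.0057, "y":0.015, "z":0.0155}, {"jaw":0, "x":0.0057, "y":0.015, "z":0.0155}, {"jaw":0, "x":0.0057, "y":0.015, "z":0.0155}, {"jaw":0, "x":0.0057, "y":0.015, "z":0.0155}]}}

```text
time_s: 3.05
tcp_pos: [0.5045, -0.0488, 0.1208]
ee_rot: [[0.996, -0.091, 0.0], [-0.091, -0.996, 0.0], [0.0, -0.0, -1.0]]
wrist_force: [0.1, 0.3, -0.2]
gripper_width: 0.632
gripper_force: 0.0
```

```bash
python3 -c "
from h import *
goto(.5045,-.048,.121,-5.3)"
```

```text
tcp [ 0.5045 -0.0488  0.1208] t 3.05 d [-0.0001 -0.0008 -0.0002] rot [-0.01 -0.02  0.05] yaw -5.25
```

Emit:
{"method": "inch_along", "body": {"segments": [{"jaw":0}, {"jaw":0}, {"jaw":0}, {"jaw":0}, {"jaw":0}, {"jaw":0}, {"jaw":0}, {"jaw":0}]}}

```text
time_s: 3.85
tcp_pos: [0.5041, -0.0489, 0.1202]
ee_rot: [[0.996, -0.092, -0.001], [-0.092, -0.996, 0.0], [-0.001, 0.0, -1.0]]
wrist_force: [-0.0, -0.0, -1.8]
gripper_width: 0.132
gripper_force: 29.9
```

Emit:
{"method": "inch_along", "body": {"segments": [{"jaw":0, "z":-0.03}, {"jaw":0, "z":-0.075}, {"jaw":0, "z":-0.115}, {"jaw":0, "z":-0.115}, {"jaw":0, "z":-0.115}, {"jaw":0, "z":-0.115}]}}

```text
time_s: 4.45
tcp_pos: [0.5032, -0.0489, 0.2338]
ee_rot: [[0.996, -0.092, -0.004], [-0.092, -0.996, 0.0], [-0.003, 0.0, -1.0]]
wrist_force: [-1.5, 0.4, -2.3]
gripper_width: 0.138
gripper_force: 29.9
```

Run:
```python
from h import *
goto(.440,.2477,.235,1.5)
c=eyes.capture("wrist");cv2.imwrite("pics/w2.png",c["pixels"][:,:,::-1]);np.savez("pics/w2.npz",**c)
for n in("top","side"):
    c=eyes.capture(n);np.savez(f"pics/{n}1.npz",**c)
```

```text
tcp [ 0.5032 -0.0489  0.2338] t 4.45 d [-0.0902 -0.2895 -0.0009] rot [ 0.    0.2  -6.78] yaw -5.28
```

View pics/w2.png

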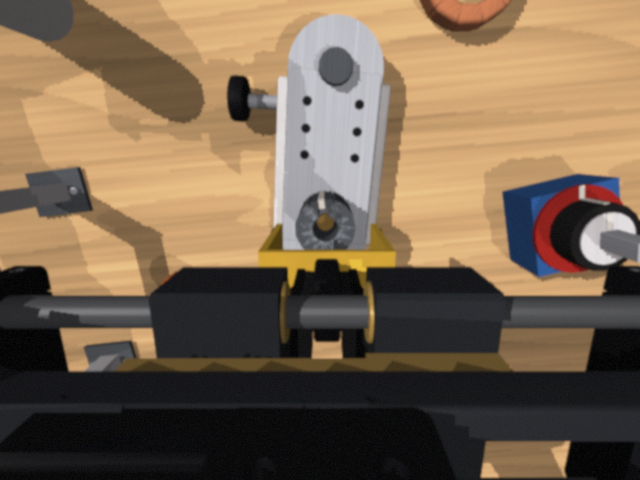

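The wrist view shows the guard held, with the hub uncovered at (325,225) and its stripe at (321,200). Next I'll carry the guard to the rail.

Emit:
{"method": "inch_along", "body": {"segments": [{"jaw":0, "x":-0.01, "y":-0.03, "rz":-1}, {"jaw":0, "x":-0.024, "y":-0.075, "rz":-2}, {"jaw":0, "x":-0.036, "y":-0.12, "rz":-3}, {"jaw":0, "x":-0.051, "y":-0.165, "rz":-4}, {"jaw":0, "x":-0.066, "y":-0.21, "rz":-5}, {"jaw":0, "x":-0.079, "y":-0.25, "rz":-6}, {"jaw":0, "x":-0.087, "y":-0.278, "rz":-6.8}, {"jaw":0, "x":-0.090, "y":-0.2895, "rz":-6.8}]}}

```text
time_s: 5.4
tcp_pos: [0.4405, 0.2499, 0.2345]
ee_rot: [[1.0, 0.03, -0.001], [0.03, -1.0, -0.001], [-0.001, 0.001, -1.0]]
wrist_force: [-0.1, 0.9, -1.2]
gripper_width: 0.137
gripper_force: 29.9
```

Emit:
{"method": "inch_along", "body": {"segments": [{"jaw":0}, {"jaw":0}, {"jaw":0}]}}

```text
time_s: 5.7
tcp_pos: [0.4414, 0.2465, 0.2352]
ee_rot: [[1.0, 0.025, -0.001], [0.025, -1.0, -0.001], [-0.001, 0.001, -1.0]]
wrist_force: [0.1, -0.4, -2.2]
gripper_width: 0.137
gripper_force: 29.9
```

Run:
```python
from h import *
goto(.440,.2477,.235,1.5)
for n in("top","side"):
    c=eyes.capture(n);np.savez(f"pics/{n}2.npz",**c)
    P=cloud(c);H,S,V=masks(c);X,Y,Z=np.moveaxis(P,-1,0);ok=c["z_map"]>0
    y=ok&(H>20)&(H<32)&(S>150)&(Z>.1)&(abs(Y-.25)<.08)&(abs(X-.44)<.08);Q=P[y];print(n,len(Q),len(Q)>5 and (rect(Q),axis(Q),Q.mean(0),Q.min(0),Q.max(0)))
```

```text
tcp [0.4414 0.2465 0.2352] t 5.7 d [-0.0014 -0.0012  0.0002] rot [ 0.04  0.04 -0.05] yaw 1.45
top 191 ('c(442.9,213.1) 68.5x14.5 a1.5', np.float64(-177.3616174047292), array([0.44256221, 0.21267271, 0.23394241]), array([0.40885491, 0.20536294, 0.18334267]), array([0.47738867, 0.22032845, 0.49718884]))
side 545 ('c(440.6,245.1) 36.3x71.0 a1.5', np.float64(91.30973421982702), array([0.43310147, 0.23391207, 0.19914915]), array([0.42153611, 0.20938866, 0.15938051]), array([0.45777674, 0.28073828, 0.23282598]))
```

Emit:
{"method": "inch_along", "body": {"segments": [{"jaw":0, "y":-0.001, "z":0.03}, {"jaw":0, "y":-0.001, "z":0.06}, {"jaw":0, "y":-0.001, "z":0.08}, {"jaw":0, "y":-0.001, "z":0.09}, {"jaw":0, "y":-0.001, "z":0.095}, {"jaw":0, "y":-0.001, "z":0.095}, {"jaw":0, "y":-0.001, "z":0.095}]}}

```text
time_s: 6.5
tcp_pos: [0.442, 0.2491, 0.1416]
ee_rot: [[1.0, 0.027, 0.002], [0.027, -1.0, 0.001], [0.002, -0.001, -1.0]]
wrist_force: [0.1, 0.6, -1.6]
gripper_width: 0.135
gripper_force: 29.9
```

Emit:
{"method": "inch_along", "body": {"segments": [{"jaw":0, "y":0.001, "z":0.0015}, {"jaw":0, "y":0.001, "z":0.0025}, {"jaw":0, "y":0.001, "z":0.0025}]}}

```text
time_s: 6.8
tcp_pos: [0.4417, 0.2479, 0.1391]
ee_rot: [[1.0, 0.027, 0.001], [0.027, -1.0, 0.001], [0.001, -0.001, -1.0]]
wrist_force: [-2.6, 0.8, 2.9]
gripper_width: 0.133
gripper_force: 29.9
```

Emit:
{"method": "inch_along", "body": {"segments": [{"jaw":1}, {"jaw":1}, {"jaw":1}, {"jaw":1}, {"jaw":1}, {"jaw":1}, {"jaw":1}]}}

```text
time_s: 7.5
tcp_pos: [0.4413, 0.2477, 0.1379]
ee_rot: [[1.0, 0.027, -0.0], [0.027, -1.0, -0.0], [-0.0, 0.0, -1.0]]
wrist_force: [-0.5, 0.4, -0.1]
gripper_width: 0.686
gripper_force: 0.0
```

Run:
```python
from h import *
# hub & roller from stored top1/side1/w2
for n in("top1","side1","w2"):
    c=dict(np.load(f"pics/{n}.npz"));P=cloud(c);H,S,V=masks(c);X,Y,Z=np.moveaxis(P,-1,0);ok=c["z_map"]>0
    m=ok&(abs(Z-.105)<.008)&(np.hypot(X-.504,Y+.048)<.04)
    Q=P[m]
    if len(Q)>5: 
        print(n,"hub",len(Q),rect(Q),cv2.minEnclosingCircle(Q[:,:2].astype(np.float32)*1000),Q.mean(0).round(4))
        st=m&(V>150)&(S<60);q=P[st];print("  stripe",len(q),q.mean(0).round(4) if len(q) else "")
    fl=ok&(abs(Z-.064)<.008)&(np.hypot(X-.47,Y+.282)<.06)&(S>120)&((H<8)|(H>172));Q=P[fl]
    print("  flange",len(Q),cv2.minEnclosingCircle(Q[:,:2].astype(np.float32)*1000),Q.mean(0))
    st=ok&(abs(Z-.064)<.008)&(np.hypot(X-.515,Y+.275)<.03)&(V>130)&(S<70);q=P[st];print("  rstripe",len(q),q.mean(0).round(4) if len(q) else "")
```

```text
flange 534 ((470.8083801269531, -300.2442932128906), 44.88401794433594) [ 0.46784447 -0.28980593  0.06334734]
  rstripe 10 [ 0.5097 -0.2981  0.0638]
side1 hub 442 c(503.6,-48.4) 52.6x51.5 a69.9 ((504.5782165527344, -49.2572135925293), 27.597469329833984) [ 0.5021 -0.0467  0.1041]
  stripe 5 [ 0.5277 -0.0486  0.1054]
  flange 376 ((469.569580078125, -298.4284362792969), 44.95146560668945) [ 0.46089962 -0.28229637  0.06398286]
  rstripe 5 [ 0.5101 -0.2969  0.0649]
w2 hub 2069 c(509.1,-47.2) 52.1x45.0 a84.7 ((505.256591796875, -46.43549346923828), 26.523805618286133) [ 0.5078 -0.047   0.1035]
  stripe 61 [ 0.527  -0.0456  0.1041]
  flange 2180 ((471.36651611328125, -296.6614685058594), 44.99683380126953) [ 0.47751912 -0.27877438  0.062702  ]
  rstripe 88 [ 0.5084 -0.2947  0.0635]
```

Emit:
{"method": "inch_along", "body": {"segments": [{"jaw":1, "z":-0.03}, {"jaw":1, "z":-0.08}, {"jaw":1, "z":-0.1}, {"jaw":1, "z":-0.1}]}}

```text
time_s: 7.9
tcp_pos: [0.443, 0.249, 0.242]
ee_rot: [[1.0, 0.027, 0.006], [0.027, -1.0, 0.006], [0.007, -0.005, -1.0]]
wrist_force: [0.5, -0.2, 0.5]
gripper_width: 0.979
gripper_force: 0.0
```

Run:
```python
from h import *
goto(.4705,-.2985,.24,-87.3)
for n in("top","side"):
    c=eyes.capture(n);np.savez(f"pics/{n}3.npz",**c)
    P=cloud(c);H,S,V=masks(c);X,Y,Z=np.moveaxis(P,-1,0);ok=c["z_map"]>0
    m=ok&(abs(Z-.105)<.008)&(np.hypot(X-.504,Y+.048)<.04);Q=P[m]
    print(n,"hub",len(Q),rect(Q),cv2.minEnclosingCircle(Q[:,:2].astype(np.float32)*1000),Q.mean(0).round(4))
    st=m&(V>150)&(S<60);q=P[st];print("  stripe",len(q),q.mean(0).round(4) if len(q) else "")
    y=ok&(H>20)&(H<32)&(S>150)&(Z>.05)&(Z<.15)&(abs(Y-.25)<.08)&(abs(X-.44)<.08);Q=P[y];print("  guard",len(Q),rect(Q),axis(Q),np.percentile(Q[:,2],[1,50,98]))
a=np.load("pics/side3.npz")["pixels"][150:450,150:500,::-1];cv2.imwrite("pics/s3.png",cv2.resize(a,None,fx=2,fy=2))
```

```text
tcp [0.443 0.249 0.242] t 7.9 d [ 0.0125  0.5481 -0.0009] rot [-5.400e-01 -6.000e-02  8.887e+01] yaw 1.57
top hub 408 c(505.1,-49.4) 49.6x51.6 a0.2 ((505.0224304199219, -49.636905670166016), 26.2559757232666) [ 0.5047 -0.0494  0.1043]
  stripe 6 [ 0.5266 -0.0488  0.1052]
  guard 161 c(442.3,251.8) 35.8x31.2 a1.6 156.76531316177466 [0.12824099 0.13304384 0.13784989]
side hub 0 c(0.0,0.0) 0.0x0.0 a0.0 ((0.0, 0.0), 0.0) [nan nan nan]
  stripe 0 
  guard 1148 c(443.0,246.7) 40.9x71.2 a1.6 86.9775234001773 [0.06895411 0.13293322 0.13652373]<stdin>:7: RuntimeWarning: Mean of empty slice.
  ret = um.true_divide(
```

View pics/s3.png

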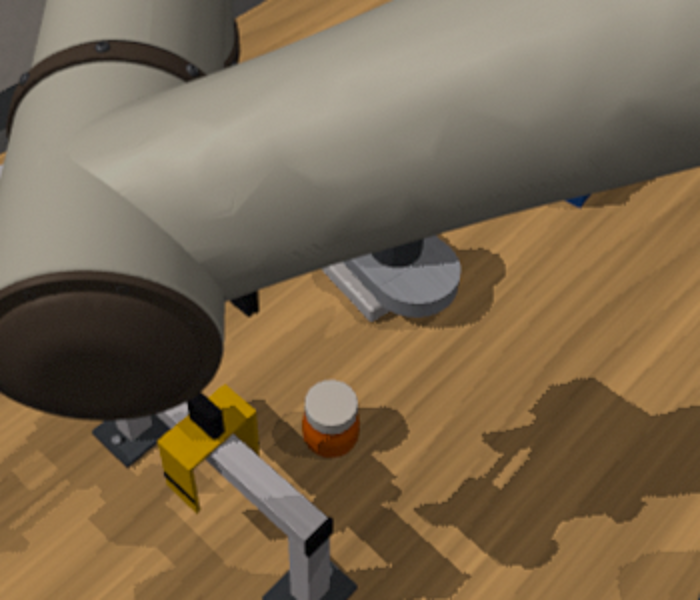

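The guard is hanging astride the rail with the tab at crop (205,413), let go, and the jar is untouched. Next is the roller.

Emit:
{"method": "inch_along", "body": {"segments": [{"jaw":1, "y":0.03, "rz":8}, {"jaw":1, "y":0.08, "rz":16}, {"jaw":1, "y":0.13, "rz":24}, {"jaw":1, "x":0.01, "y":0.18, "rz":32}, {"jaw":1, "x":0.01, "y":0.23, "rz":40}, {"jaw":1, "x":0.01, "y":0.28, "rz":48}, {"jaw":1, "x":0.01, "y":0.33, "rz":56}, {"jaw":1, "x":0.012, "y":0.38, "rz":64}]}}

```text
time_s: 8.8
tcp_pos: [0.4621, -0.1328, 0.2364]
ee_rot: [[0.457, -0.889, -0.003], [-0.889, -0.457, 0.0], [-0.002, 0.003, -1.0]]
wrist_force: [1.9, 0.5, -0.8]
gripper_width: 0.999
gripper_force: 0.0
```

```bash
python3 -c "
from h import *
goto(.4705,-.2985,.20,-87.3)"
```

```text
tcp [ 0.4621 -0.1328  0.2364] t 8.8 d [0.1513 0.0682 0.0364] rot [ 0.17  0.06 24.52] yaw -62.78
```

Emit:
{"method": "inch_along", "body": {"segments": [{"jaw":1, "x":0.04, "y":0.02, "z":0.01, "rz":8}, {"jaw":1, "x":0.08, "y":0.04, "z":0.02, "rz":16}, {"jaw":1, "x":0.12, "y":0.055, "z":0.03, "rz":24.5}, {"jaw":1, "x":0.151, "y":0.068, "z":0.036, "rz":24.5}, {"jaw":1, "x":0.151, "y":0.068, "z":0.036, "rz":24.5}, {"jaw":1, "x":0.151, "y":0.068, "z":0.036, "rz":24.5}, {"jaw":1, "x":0.151, "y":0.068, "z":0.036, "rz":24.5}]}}

```text
time_s: 9.5
tcp_pos: [0.4725, -0.2955, 0.2012]
ee_rot: [[0.054, -0.999, -0.002], [-0.999, -0.054, 0.001], [-0.001, 0.002, -1.0]]
wrist_force: [0.1, 1.1, -0.3]
gripper_width: 0.999
gripper_force: 0.0
```

Run:
```python
from h import *
goto(.4705,-.2985,.104,-87.3)
c=eyes.capture("wrist");cv2.imwrite("pics/w4.png",c["pixels"][:,:,::-1]);np.savez("pics/w4.npz",**c)
P=cloud(c);H,S,V=masks(c);X,Y,Z=np.moveaxis(P,-1,0);ok=c["z_map"]>0
m=ok&(Z>.128)&(Z<.146)&(np.hypot(X-.47,Y+.298)<.02);Q=P[m];print(len(Q),rect(Q),Q.mean(0))
m=ok&(abs(Z-.098)<.006)&(np.hypot(X-.47,Y+.298)<.04);Q=P[m];print(len(Q),cv2.minEnclosingCircle(Q[:,:2].astype(np.float32)*1000))
```

```text
tcp [ 0.4725 -0.2955  0.2012] t 9.5 d [0.003  0.002  0.0972] rot [0.1  0.05 0.37] yaw -86.93
580 c(470.7,-298.5) 15.9x16.3 a4.6 [ 0.47061705 -0.2994636   0.13618591]
4005 ((470.94903564453125, -298.65234375), 32.14088439941406)
```

View pics/w4.png

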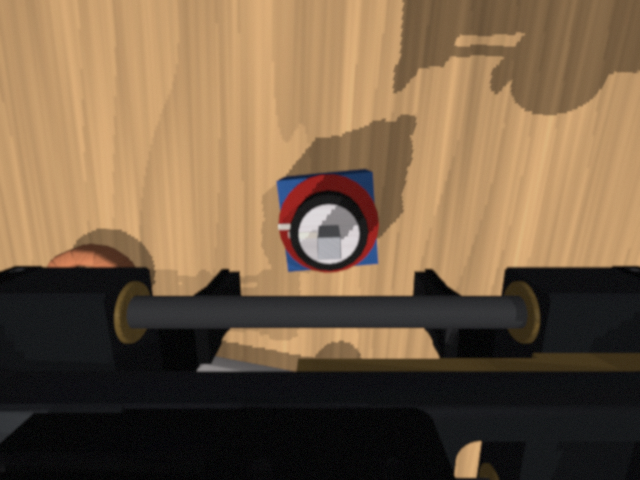

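The wrist view shows the stub at (329,240) and the stripe at (283,227). The roller centre is confirmed at (0.4708, -0.2986). Next I'll descend and grip.

Emit:
{"method": "inch_along", "body": {"segments": [{"jaw":1, "x":0.003, "y":0.002, "z":0.03, "rz":0.3}, {"jaw":1, "x":0.003, "y":0.002, "z":0.07, "rz":0.3}, {"jaw":1, "x":0.003, "y":0.002, "z":0.088, "rz":0.3}, {"jaw":1, "x":0.003, "y":0.002, "z":0.096, "rz":0.3}, {"jaw":1, "x":0.003, "y":0.002, "z":0.096, "rz":0.3}]}}

```text
time_s: 10.05
tcp_pos: [0.4711, -0.2984, 0.1056]
ee_rot: [[0.049, -0.999, -0.001], [-0.999, -0.049, 0.0], [-0.0, 0.001, -1.0]]
wrist_force: [0.5, 1.0, 0.2]
gripper_width: 0.998
gripper_force: 0.0
```

Emit:
{"method": "inch_along", "body": {"segments": [{"jaw":0}, {"jaw":0}, {"jaw":0}, {"jaw":0}, {"jaw":0}, {"jaw":0}, {"jaw":0}]}}

```text
time_s: 10.75
tcp_pos: [0.4711, -0.2993, 0.106]
ee_rot: [[0.048, -0.999, 0.0], [-0.999, -0.048, -0.0], [0.0, -0.0, -1.0]]
wrist_force: [0.9, 0.1, 0.5]
gripper_width: 0.449
gripper_force: 0.0
```

Emit:
{"method": "inch_along", "body": {"segments": [{"jaw":0}, {"jaw":0}, {"jaw":0}, {"jaw":0}, {"jaw":0}]}}

```text
time_s: 11.25
tcp_pos: [0.471, -0.2993, 0.1059]
ee_rot: [[0.048, -0.999, -0.0], [-0.999, -0.048, 0.0], [-0.0, 0.0, -1.0]]
wrist_force: [-0.2, -1.0, -0.6]
gripper_width: 0.181
gripper_force: 29.7
```

```bash
python3 -c "
from h import *
goto(.4705,-.2985,.104,-87.3)"
```

```text
tcp [ 0.471  -0.2993  0.1059] t 11.25 d [-0.0008  0.0005  0.0019] rot [0.02 0.   0.04] yaw -87.26
```

Emit:
{"method": "inch_along", "body": {"segments": [{"jaw":0, "z":-0.02}, {"jaw":0, "z":-0.06}, {"jaw":0, "z":-0.1}, {"jaw":0, "z":-0.12}, {"jaw":0, "z":-0.12}]}}

```text
time_s: 11.75
tcp_pos: [0.4726, -0.2998, 0.2288]
ee_rot: [[0.048, -0.999, 0.006], [-0.999, -0.048, -0.002], [0.002, -0.006, -1.0]]
wrist_force: [0.9, -0.2, -4.3]
gripper_width: 0.178
gripper_force: 29.7
```

```bash
python3 -c "
from h import *
goto(.5052,-.0491,.222,-88.2)"
```

```text
tcp [ 0.4726 -0.2998  0.2288] t 11.75 d [-0.2488 -0.0445  0.0065] rot [-0.36 -0.13  0.95] yaw -87.25
```

Emit:
{"method": "inch_along", "body": {"segments": [{"jaw":0, "x":-0.03, "y":-0.005}, {"jaw":0, "x":-0.075, "y":-0.013}, {"jaw":0, "x":-0.12, "y":-0.021}, {"jaw":0, "x":-0.165, "y":-0.029}, {"jaw":0, "x":-0.21, "y":-0.037, "rz":0.5}, {"jaw":0, "x":-0.235, "y":-0.042, "rz":0.9}, {"jaw":0, "x":-0.249, "y":-0.0445, "rz":0.9}, {"jaw":0, "x":-0.249, "y":-0.0445, "rz":0.9}]}}

```text
time_s: 12.55
tcp_pos: [0.5028, -0.047, 0.224]
ee_rot: [[0.034, -0.999, -0.004], [-0.999, -0.034, 0.0], [-0.0, 0.004, -1.0]]
wrist_force: [-0.9, -1.0, -3.7]
gripper_width: 0.177
gripper_force: 30.0
```

Emit:
{"method": "inch_along", "body": {"segments": [{"jaw":0}, {"jaw":0}, {"jaw":0}]}}

```text
time_s: 12.85
tcp_pos: [0.5034, -0.0494, 0.2256]
ee_rot: [[0.03, -1.0, -0.001], [-1.0, -0.03, -0.0], [0.0, 0.001, -1.0]]
wrist_force: [-0.7, 0.0, -3.0]
gripper_width: 0.18
gripper_force: 30.0
```

Run:
```python
from h import *
goto(.5052,-.0491,.222,-88.2)
for n in("top","side","wrist"):
    c=eyes.capture(n);np.savez(f"pics/{n}5.npz",**c)
    P=cloud(c);H,S,V=masks(c);X,Y,Z=np.moveaxis(P,-1,0);ok=c["z_map"]>0
    fl=ok&(abs(Z-.178)<.015)&(np.hypot(X-.505,Y+.05)<.06)&(S>120)&((H<8)|(H>172));Q=P[fl]
    if len(Q)>5: print(n,"  flange",len(Q),cv2.minEnclosingCircle(Q[:,:2].astype(np.float32)*1000),Q.mean(0))
    st=ok&(abs(Z-.178)<.015)&(np.hypot(X-.545,Y+.05)<.02)&(V>130)&(S<70);q=P[st];print("  rstripe",len(q),q.mean(0).round(4) if len(q) else "")
a=np.load("pics/side5.npz")["pixels"][180:330,250:450,::-1];cv2.imwrite("pics/s5.png",cv2.resize(a,None,fx=3.5,fy=3.5,interpolation=cv2.INTER_CUBIC))
```

```text
tcp [ 0.5034 -0.0494  0.2256] t 12.85 d [-0.0003 -0.0018  0.0036] rot [ 0.04 -0.01 -0.06] yaw -88.26
top   flange 42 ((462.87152099609375, -58.01835632324219), 15.404312133789062) [ 0.46251523 -0.05564175  0.18262246]
  rstripe 0 
side   flange 552 ((502.8390197753906, -49.4894905090332), 45.03050231933594) [ 0.49147354 -0.03530258  0.18350643]
  rstripe 3 [ 0.5462 -0.0504  0.1846]
wrist   flange 4108 ((503.0865173339844, -50.24464416503906), 44.223777770996094) [ 0.50271503 -0.07475304  0.18325768]
  rstripe 131 [ 0.5433 -0.0482  0.1831]
```

View pics/s5.png

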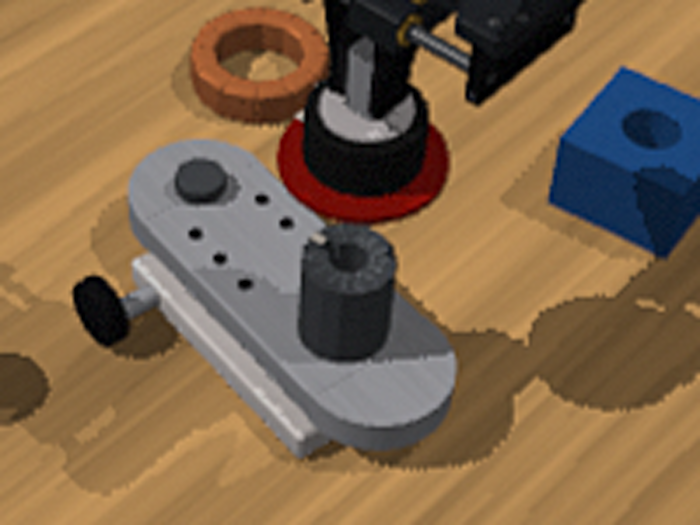

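The side view shows the roller held upright above the hub, with the hub stripe at crop (316,240). The flange is about 1.5 mm short in x. I'll correct that and descend gently into the bore.

Emit:
{"method": "inch_along", "body": {"segments": [{"jaw":0, "x":-0.0004, "y":-0.0015, "z":0.01}, {"jaw":0, "x":-0.0004, "y":-0.0015, "z":0.018}, {"jaw":0, "x":-0.0004, "y":-0.0015, "z":0.023}, {"jaw":0, "x":-0.0004, "y":-0.0015, "z":0.027}, {"jaw":0, "x":-0.0004, "y":-0.0015, "z":0.031}, {"jaw":0, "x":-0.0004, "y":-0.0015, "z":0.035}, {"jaw":0, "x":-0.0004, "y":-0.0015, "z":0.035}]}}

```text
time_s: 13.7
tcp_pos: [0.5051, -0.0478, 0.1905]
ee_rot: [[0.032, -0.999, -0.0], [-0.999, -0.032, 0.0], [-0.0, 0.0, -1.0]]
wrist_force: [-0.5, 0.6, -4.1]
gripper_width: 0.18
gripper_force: 30.0
```

```bash
python3 -c "
from h import *
goto(.505,-.0491,.184,-88.2);print(r.sense()['wrist_force'])"
```

```text
tcp [ 0.5051 -0.0478  0.1905] t 13.7 d [0.0013 0.0001 0.0065] rot [0.02 0.02 0.04] yaw -88.16
[-0.46081305  0.5574412  -4.07835836]
```

The tip is 7 mm into the bore with no contact force. I'll carry on into the keyway.

Emit:
{"method": "inch_along", "body": {"segments": [{"jaw":0, "z":0.003}, {"jaw":0, "z":0.006}, {"jaw":0, "z":0.009}, {"jaw":0, "z":0.012}, {"jaw":0, "z":0.012}]}}

```text
time_s: 14.2
tcp_pos: [0.5051, -0.0479, 0.1785]
ee_rot: [[0.032, -0.999, -0.0], [-0.999, -0.032, 0.0], [-0.0, 0.0, -1.0]]
wrist_force: [0.4, 0.3, -3.4]
gripper_width: 0.179
gripper_force: 30.0
```

The key went into the keyway without resistance. I'll push home against the spring.

Emit:
{"method": "inch_along", "body": {"segments": [{"jaw":0, "z":0.004}, {"jaw":0, "z":0.008}, {"jaw":0, "z":0.012}, {"jaw":0, "z":0.016}, {"jaw":0, "z":0.02}, {"jaw":0, "z":0.023}, {"jaw":0, "z":0.0255}, {"jaw":0, "z":0.0255}]}}

```text
time_s: 15.0
tcp_pos: [0.5057, -0.0481, 0.1549]
ee_rot: [[0.033, -0.999, 0.002], [-0.999, -0.033, -0.0], [0.001, -0.002, -1.0]]
wrist_force: [-1.7, 1.3, 6.8]
gripper_width: 0.181
gripper_force: 30.0
```

Emit:
{"method": "inch_along", "body": {"segments": [{"jaw":0, "z":0.001}, {"jaw":0, "z":0.002}, {"jaw":0, "z":0.003}, {"jaw":0, "z":0.003}, {"jaw":0, "z":0.003}]}}

```text
time_s: 15.5
tcp_pos: [0.5059, -0.0482, 0.153]
ee_rot: [[0.033, -0.999, 0.002], [-0.999, -0.033, -0.001], [0.001, -0.002, -1.0]]
wrist_force: [-3.3, 3.4, 11.9]
gripper_width: 0.184
gripper_force: 30.0
```

Emit:
{"method": "inch_along", "body": {"segments": [{"jaw":0, "z":0.001}, {"jaw":0, "z":0.002}, {"jaw":0, "z":0.003}, {"jaw":0, "z":0.003}, {"jaw":0, "z":0.003}]}}

```text
time_s: 16.0
tcp_pos: [0.5061, -0.0486, 0.1529]
ee_rot: [[0.035, -0.999, 0.004], [-0.999, -0.035, -0.002], [0.002, -0.004, -1.0]]
wrist_force: [-9.2, 3.1, 26.7]
gripper_width: 0.181
gripper_force: 30.1
```

The downward travel stopped at 0.153 and the net push is about 31 N, so the flange is seated. One check with a hold before handing in.

Emit:
{"method": "inch_along", "body": {"segments": [{"jaw":0}, {"jaw":0}, {"jaw":0}, {"jaw":0}, {"jaw":0}]}}

```text
time_s: 16.5
tcp_pos: [0.5062, -0.0486, 0.1529]
ee_rot: [[0.035, -0.999, 0.004], [-0.999, -0.035, -0.002], [0.002, -0.004, -1.0]]
wrist_force: [-8.6, 3.2, 25.3]
gripper_width: 0.179
gripper_force: 30.1
```

Run:
```python
from h import *
c=eyes.capture("side");P=cloud(c);H,S,V=masks(c);X,Y,Z=np.moveaxis(P,-1,0);ok=c["z_map"]>0
fl=ok&(abs(Z-.111)<.02)&(np.hypot(X-.505,Y+.05)<.06)&(S>120)&((H<8)|(H>172));Q=P[fl]
print(len(Q),cv2.minEnclosingCircle(Q[:,:2].astype(np.float32)*1000),np.percentile(Q[:,2],[5,50,95]))
y=ok&(H>20)&(H<32)&(S>150)&(Z>.05)&(Z<.15)&(abs(Y-.25)<.08)&(abs(X-.44)<.08);Q=P[y];print("guard",len(Q),rect(Q[Q[:,2]>.125]),np.percentile(Q[:,2],[1,50,98]))
cv2.imwrite("pics/s6.png",c["pixels"][:,:,::-1])
```

```text
536 ((505.2033386230469, -47.460205078125), 45.48512268066406) [0.10793507 0.11086682 0.11452243]
guard 1149 c(443.6,246.3) 40.9x70.8 a1.8 [0.06902948 0.13311652 0.13640509]
```

View pics/s6.png

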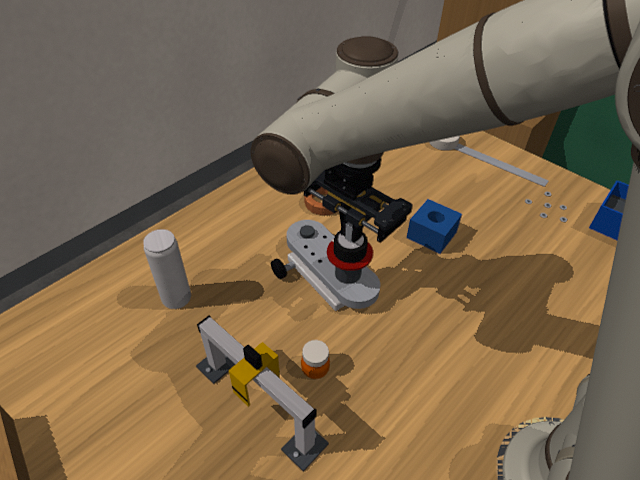

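The roller flange is down on the hub at (350,255) with its top at z = 0.111, which is home. The guard is on the rail at (255,372), and the can, coil and jar are in place. Handing in.

```bash
python3 -c "
from station import r, eyes
print(r.finish_job())"
```

```text
the job is handed in; nothing more can be done
None
```

The job is handed in after about 16.5 s of robot time: the guard hangs astride the rail, and the roller is keyed and pressed fully home with the gripper still holding it. I have not seen the judge's result.

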